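Tip a tall tin of beads into the basket under a low shelf

TASK

Take the tall brass tin from its sloping cradle, bring its mouth under the low clear shelf and tip all five wooden beads out into the basket there. Then lay the empty tin back in its cradle as it was, fully down against the foot board, and let go. Do not knock against the shelf, and leave the candle stand, the card terminal and the jar candle where they are.

Things in the scene. Friction and masses are not known exactly. Their poses are not given: they have to be found in the camera images.
- tin_center (a point): centre of a plain brass tin, an open-topped square tube with a closed bottom: 56 x 56 mm outside, 200 mm long, walls 3 mm, about 0.3 kg. Its z axis runs from bottom to open mouth (100 mm each way from here). It lies in the cradle mouth up and forward, axis 30 degrees above level; its x axis points square into the sloping bed, its y axis lies level across the cradle.
- tin_mouth (a point): centre of the tin's open mouth, axes as tin_center.
- tin: the same tin; origin at the centre of the outside of its closed bottom, axes as tin_center.
- cradle: fixed wooden cradle: a base plate 175 (x) x 90 (y) x 12 mm, origin under its centre, carries a bed 50 mm wide, 160 mm long, rising at 30 degrees toward +x (x level up-slope, y across, z up). Two cheeks 24 mm high above the bed, 80 mm apart outside, stand 4 mm clear of the tin's sides 112 to 148 mm up the slope; below them the tin's sides are free to grasp.
- cradle_seat (a point): middle of the bed's lower end, on its surface, 30 mm above the counter; axes as cradle. Here a foot board (50 mm wide, 35 mm high, square to the bed) stops the tin's bottom. With the tin home, flat on the bed and against the foot board, its centre is at (73, 0, 74) mm in this frame.
- shelf: fixed clear acrylic display shelf on the counter: 200 mm deep (x) x 320 mm wide (y), top board underside 145 mm and top 153 mm above the counter, end panels 8 mm thick at y = +-156 mm, open at the front and back. Origin on the counter under its centre, x axis pointing away from the robot, so its front edge is at x = -100 mm.
- basket: fixed shallow open beige plastic basket under one half of the shelf, 140 (x) x 130 (y) x 45 mm high, walls and floor 4 to 5 mm; origin at the centre of its underside on the counter, axes parallel to the shelf's.
- booklets: fixed pile of booklets under the other half of the shelf, 130 x 100 x 30 mm; origin at the centre of its underside.
- candle_stand: loose clear acrylic stand, 60 (x) x 110 (y) x 65 mm, holding five thin upright candles up to 200 mm high in a row along y; 0.7 kg; origin at the centre of its underside. Not to be disturbed.
- terminal: loose black card terminal lying on the counter, 150 (x) x 75 (y) mm, up to 55 mm high with its paper roll; origin at the centre of its underside. Not to be disturbed.
- jar_candle: loose amber glass candle jar, 56 mm across and 50 mm high, standing near the middle of the shelf's top; origin at the centre of its underside. Not to be disturbed.
- bead0_center (a point): centre of a loose wooden bead, a 30 mm ball of 12 g; all five beads start inside the tin near its bottom and roll freely.
- bead1_center (a point): centre of a loose wooden bead, a 30 mm ball of 12 g; all five beads start inside the tin near its bottom and roll freely.
- bead2_center (a point): centre of a loose wooden bead, a 30 mm ball of 12 g; all five beads start inside the tin near its bottom and roll freely.
- bead3_center (a point): centre of a loose wooden bead, a 30 mm ball of 12 g; all five beads start inside the tin near its bottom and roll freely.
- bead4_center (a point): centre of a loose wooden bead, a 30 mm ball of 12 g; all five beads start inside the tin near its bottom and roll freely.
Not all that is in view belongs to the job. What is shaped like the basket but green or purple is not meant.

How it is judged:
On the way, in this order (a step that is already met when the one before it is completed fails the run):
1. the tin's mouth is under the shelf, over the basket (x of tin_mouth in the frame of basket between -0.066 and 0.07 m and y of tin_mouth in the frame of basket between -0.065 and 0.065 m and z of tin_mouth in the frame of basket between 0.03 and 0.145 m), for 0.1 s.
2. all five beads lie in the basket (x of bead0_center in the frame of basket between -0.068 and 0.068 m and y of bead0_center in the frame of basket between -0.063 and 0.063 m and z of bead0_center in the frame of basket between 0 and 0.05 m and x of bead1_center in the frame of basket between -0.068 and 0.068 m and y of bead1_center in the frame of basket between -0.063 and 0.063 m and z of bead1_center in the frame of basket between 0 and 0.05 m and x of bead2_center in the frame of basket between -0.068 and 0.068 m and y of bead2_center in the frame of basket between -0.063 and 0.063 m and z of bead2_center in the frame of basket between 0 and 0.05 m and x of bead3_center in the frame of basket between -0.068 and 0.068 m and y of bead3_center in the frame of basket between -0.063 and 0.063 m and z of bead3_center in the frame of basket between 0 and 0.05 m and x of bead4_center in the frame of basket between -0.068 and 0.068 m and y of bead4_center in the frame of basket between -0.063 and 0.063 m and z of bead4_center in the frame of basket between 0 and 0.05 m), for 0.2 s.
At the end, for the whole second after the job is handed in: all five beads are in the basket; the tin is at rest in its cradle, mouth up, its centre within 12 mm along and up and 10 mm across of its home place and its slope within about 5 degrees (all of step 2 and x of tin_center in the frame of cradle_seat between 0.0606 and 0.0846 m and y of tin_center in the frame of cradle_seat between -0.01 and 0.01 m and z of tin_center in the frame of cradle_seat between 0.0622 and 0.0862 m and angle between tin_mouth's own z axis and vertical between 0.95 and 1.14 rad and linear speed of tin below 0.02 m/s); the robot touches nothing.
It fails at once if the candle stand, card terminal or jar candle is shifted by more than 30 mm or tipped (distance of any of candle_stand, terminal, jar_candle from where it was at the start of the episode above 0.03 m or angle between any of candle_stand, jar_candle's own z axis and vertical above 0.35 rad).
It fails at once if the tin or the robot knocks the shelf with more than 10 N (contact force between shelf and tin above 10 N or contact force between shelf and the arm above 10 N or contact force between shelf and the fingers above 10 N).
It also fails if it takes over 64 s, if anything falls off the work surface, if the arm or the gripper's body presses on something with over 40 N, if the wrist force passes 120 N, or if a joint passes its speed limit or range.

ROBOT

A 7-joint arm with a two-finger parallel gripper is mounted at the origin on the work surface. World frame = base frame: x ahead of the robot, y to its left, z up, the work surface at z = 0. Lengths are in m, angles in rad, forces in N, time in s.
With the tool pointing down it reaches from about 0.4 to 0.9 m from the base axis. Payload 5.5 kg.
Tool frame: the origin (TCP) lies midway between the tips of the shut fingers; the grasp point (between the pads) lies 19 mm behind it (robot.tcp_to_grasp is the distance from the TCP to the grasp point, in m); x points along the fingers, z is the direction in which the jaws open and shut, and the axes are right-handed (so a half turn about x gives the same grasp; the last joint's range is limited). The gripper opens to 92 mm and grips with 3 to 60 N. Pads are 19 mm wide; open, the fingers measure 130 mm over their backs; the gripper's body (75 mm by 190 mm) begins 47 mm behind the grasp point.
Start: joints at [1.517, 0.501, -0.427, 1.55, 0.221, 1.138, -0.21], TCP at [0.203, -0.618, 0.227] pointing down, gripper open.
Joint ranges: [-2.88, 2.88], [-0.31, 2.03], [-1.54, 1.56], [0.2, 2.42], [-1.41, 4.55], [0.19, 2.02], [-2.57, 2.57]. Speed limits (rad/s): [2.57, 2.57, 3.14, 3.14, 3.14, 3.14, 3.14].

INTERFACE

Orientations are given as a 3x3 rotation matrix whose columns are the frame's x, y, z axes.
In Python, from plant import robot, ik, capture, camera_params, ticket gives the robot as it stands. Calls block until the motion is done:
- robot.goto(position, orientation): joint-space move of the TCP to a pose.
- robot.line_to(position, velocity=0.15, orientation=None): straight line of the TCP; orientation=None keeps the orientation; velocity is the mean speed in m/s.
- robot.set_joints(angles): joint-space move.
- robot.release() and robot.clamp(grip_force=None): open the fingers fully, or close them until they stop; grip_force is the grip in N (None keeps the last).
- robot.wait(seconds).
- ik(position, orientation): joint angles nearest the present ones, or None.
- robot.get_state(): the state.
- capture(name): name is "scene" or "top" or "wrist"; returns the picture (480x640x3 uint8, red, green, blue); there is no depth.
- camera_params(name): a dict with "fx", "fy", "cx", "cy" (pixels), "k1" (the pictures are not rectified: a ray, as slopes to the right and down, at radius r is drawn at 1 + k1 r^2 times it, then the intrinsics apply), "eye" and "attitude" of the camera in the world. Camera axes: x right, y down, z forward; pixel columns grow to the right and rows downward; lengths in m; the calibration is good to about 2 mm. A picture is of the moment at which its call begins: read the wrist's pose just before it. camera_params takes no time and is no camera call; for the wrist camera it gives the pose at the moment of the call.
A pose or a line that the arm cannot do raises robot.IKError and nothing moves.
- ticket.job_done(): hands the job in, once; it reports no verdict.
The state is a dict: "time_s": time; "joint_pos": joint angles; "qd": joint speeds; "joint_torque": joint torques, N m; "eef_pos": TCP position; "eef_rot": TCP orientation; "ft_force": force on the tool from outside, world axes, zero at the start; "moment": the same for the moment, N m; "finger_gap": opening from 0.0 (shut) to 1.0 (fully open).
Only numpy, scipy, OpenCV 4.12 (cv2) and the standard library are available. Lean on these libraries where they do the work, as an engineer would, in place of code of your own. Each camera call takes 0.05 s, during which the arm holds its last target. There are 200 camera calls.

## Working session

There is one attempt and no reset: what is moved stays moved. The work goes in short steps, each a Python script; the robot and the scene stay as the last script left them, time stands still between calls to the robot, and variables do not carry over. Pictures are saved under pics/ and viewed, about 8 in all and at most 12, crops included, and the job is handed in when it is done.

```bash
ls; mkdir -p pics
python3 - <<'E'
from plant import robot, ik, capture, camera_params, ticket
import cv2
for n in ["scene","top"]:
    cv2.imwrite(f"pics/{n}0.png",cv2.cvtColor(capture(n),cv2.COLOR_RGB2BGR)); print(n,camera_params(n))
print(robot.get_state())
E
```

```text
pics
scene {'fx': 559.6890493536158, 'fy': 559.6890493536158, 'cx': 325.6003622551846, 'cy': 239.29949169618723, 'k1': -0.09497480279857198, 'eye': array([ 1.61481038, -0.17245953,  0.9647939 ]), 'attitude': array([[ 0.22198054,  0.60179973, -0.76717777],
       [ 0.97504767, -0.13909124,  0.17301927],
       [-0.00258476, -0.7864418 , -0.61765897]])}
top {'fx': 471.8717472929334, 'fy': 471.8717472929334, 'cx': 320.07618108783083, 'cy': 238.84645436636114, 'k1': -0.031026456961464582, 'eye': array([0.50076471, 0.04748697, 1.06181847]), 'attitude': array([[-0.02435225, -0.99880298,  0.04242142],
       [-0.99968776,  0.02456762,  0.00456291],
       [-0.00559964, -0.04229706, -0.99908939]])}
{'time_s': 0.1, 'joint_pos': array([ 1.51719843,  0.50176198, -0.42678851,  1.55133419,  0.2207969 ,
        1.1382775 , -0.21031699]), 'qd': array([ 5.08217461e-04, -2.26735840e-03, -1.24151905e-03, -3.35092653e-03,
       -5.27179043e-04,  3.46509706e-05, -5.36456688e-04]), 'joint_torque': array([-1.09504178e-02, -5.67867494e+01, -5.83833486e+00, -2.79914403e+01,
       -6.90708845e-02,  2.41365930e-02,  3.20280617e-05]), 'eef_pos': array([ 0.20225289, -0.61708054,  0.22578012]), 'eef_rot': array([[-4.79143197e-04,  9.50234371e-01,  3.11535569e-01],
       [ 1.66397949e-03,  3.11535931e-01, -9.50232916e-01],
       [-9.99998501e-01,  6.30911586e-05, -1.73044082e-03]]), 'ft_force': array([ 0.68742823, -0.72954591, -0.70208249]), 'moment': array([ 0.01265924, -0.0080984 , -0.00471574]), 'finger_gap': 0.9945595366344383}
```

View pics/scene0.png

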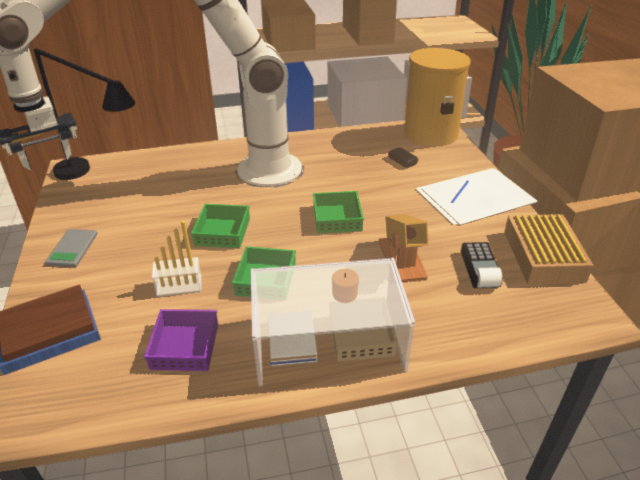

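View pics/top0.png

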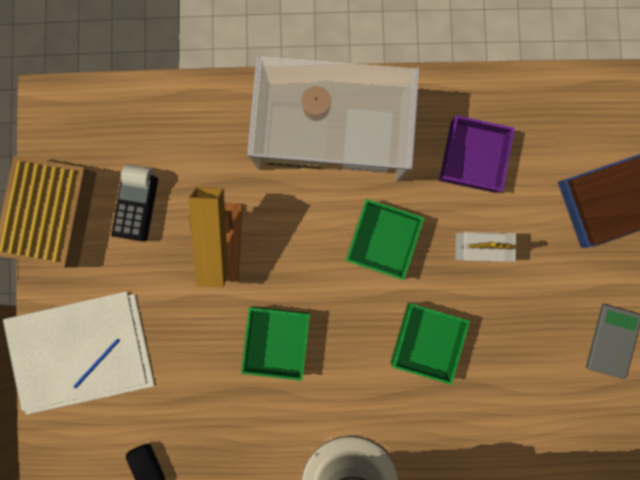

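Scene picture: the brass tin in its cradle is at about (407,235), with its open mouth towards the camera. The beige basket under the shelf's +y half is at (365,335), and the booklets are at (292,337). The jar is at (345,285), the stand at (177,270) and the terminal at (482,265).

Things that could be mistaken for what I want:
- **Basket:** green ones at (221,225), (265,272) and (338,212), and a purple one at (183,340). I choose the beige one at (365,335).
- **Tin:** the brass canister at (437,97) and the yellow rack at (547,247). I choose the tube in the sloping cradle.

The next crop and a wrist view will check these choices.

```bash
cat > h.py <<'E'
from plant import robot, ik, capture, camera_params, ticket
import numpy as np, cv2
from scipy.spatial.transform import Rotation as Ro
from scipy.optimize import least_squares
def K(p): return np.array([[p['fx'],0,p['cx']],[0,p['fy'],p['cy']],[0,0,1.]])
def D(p): return np.array([p['k1'],0,0,0,0.])
def proj(p,X):
    A=np.asarray(p['attitude']); X=np.atleast_2d(X).astype(float)
    r=A.T; t=-r@p['eye']
    return cv2.projectPoints(X,cv2.Rodrigues(r)[0],t,K(p),D(p))[0].reshape(-1,2)
def at_z(p,uv,z):
    s=cv2.undistortPoints(np.array([[uv]],float),K(p),D(p)).ravel()
    d=p['attitude']@np.array([s[0],s[1],1]); return p['eye']+d*(z-p['eye'][2])/d[2]
def save(n,im,box=None,k=1):
    im=cv2.cvtColor(im,cv2.COLOR_RGB2BGR)
    if box: im=im[box[1]:box[3],box[0]:box[2]]
    cv2.imwrite(f'pics/{n}.png',cv2.resize(im,None,fx=k,fy=k,interpolation=cv2.INTER_CUBIC))
E
python3 - <<'E'
from h import *
import pickle
a=cv2.imread('pics/top0.png')[45:240,180:440]; cv2.imwrite('pics/topc.png',cv2.resize(a,None,fx=3,fy=3,interpolation=cv2.INTER_CUBIC))
R=np.array([[0,0,0],[0,0,0],[-1,0,0.]]).T
def Rt(s): x=np.array([0,0,-1.]);z=np.array([0,s,0.]);return np.c_[x,np.cross(z,x),z]
for s in(1,-1):
  for P in([0.42,0.26,0.40],[0.42,0.26,0.12]):print(s,P,ik(np.array(P),Rt(s)))
s=robot.get_state(); robot.line_to(s['eef_pos']+[0,0,.2],velocity=.3)
q=[(abs(ik(np.array([.42,.26,.4]),Rt(s))[6]) if ik(np.array([.42,.26,.4]),Rt(s)) is not None else 9,s) for s in(1,-1)]
sg=min(q)[1]; robot.goto(np.array([.42,.26,.4]),Rt(sg)); robot.wait(.3)
p=camera_params('wrist'); im=capture('wrist'); save('w1',im); pickle.dump(p,open('w1.pkl','wb'))
print(sg,p,robot.get_state()['time_s'],robot.get_state()['joint_pos'])
E
```

```text
1 [0.42, 0.26, 0.4] [ 0.51236903  0.22458055 -1.29381496  1.66842313  0.21858828  1.41452968
  0.76155492]
1 [0.42, 0.26, 0.12] [ 0.00248504  0.43559761 -0.73627682  2.02013077  0.39439248  0.82925613
  0.61143659]
-1 [0.42, 0.26, 0.4] [-0.41340903  0.06748529 -0.20682465  1.69098531  0.01409191  1.38457415
 -2.19318174]
-1 [0.42, 0.26, 0.12] [-0.43313855  0.34618649 -0.2063796   2.03386305  0.09996239  0.77083394
 -2.27020832]
1 {'fx': 382.9765389213799, 'fy': 382.9765389213799, 'cx': 316.3576451268743, 'cy': 241.65607914382795, 'k1': -0.03587163693576593, 'eye': array([0.34110979, 0.26035709, 0.55893209]), 'attitude': array([[-1.66982839e-03,  9.56228129e-01,  2.92617458e-01],
       [ 9.99998590e-01,  1.54387116e-03,  6.61385718e-04],
       [ 1.80671973e-04,  2.92618150e-01, -9.56229358e-01]])} 4.4333 [ 0.51248968  0.22463941 -1.29373898  1.668366    0.21858028  1.41454393
  0.76152453]
```

View pics/w1.png

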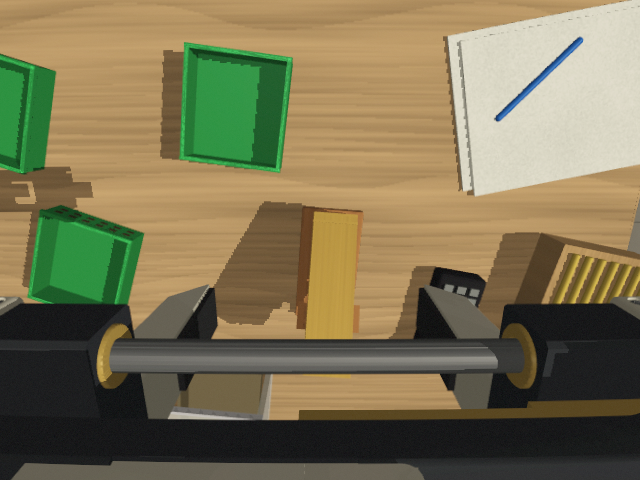

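View pics/topc.png

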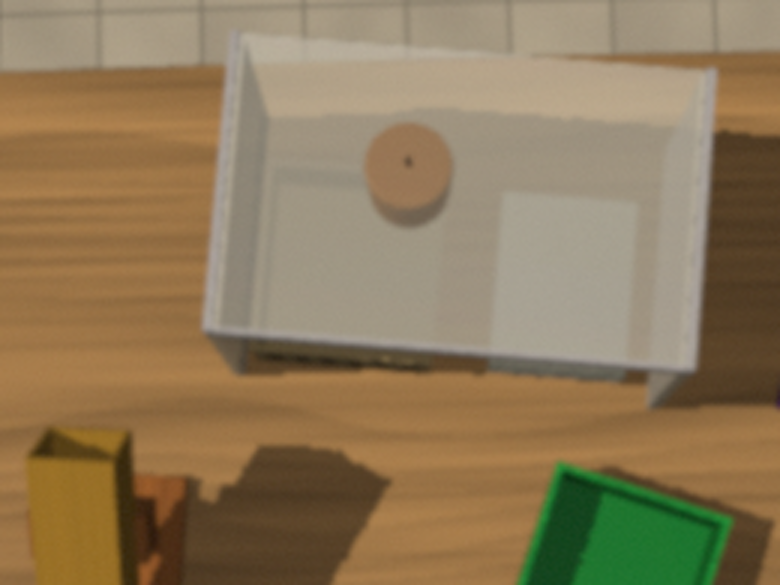

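The wrist view shows the tin's top face from about (314,210) to (306–359,335) and the terminal's edge at (455,285). The top crop shows the shelf's top corners at crop (205,331), (693,370), (715,70) and (234,32). The basket spans roughly crop (250–445, 168–358) and the jar is at (408,165). I'll enlarge the tin and the basket for precise points.

Run:
```python
from h import *
w=cv2.imread('pics/w1.png')[198:343,292:367]; t=cv2.imread('pics/top0.png')[95:185,250:340]
w=cv2.resize(w,None,fx=4,fy=4,interpolation=cv2.INTER_CUBIC); t=cv2.resize(t,None,fx=5,fy=5,interpolation=cv2.INTER_CUBIC)
g=cv2.cvtColor(t,cv2.COLOR_BGR2LAB); g[...,0]=cv2.createCLAHE(4,(3,3)).apply(g[...,0]); t=cv2.cvtColor(g,cv2.COLOR_LAB2BGR)
o=np.zeros((580,760,3),np.uint8); o[:,:300]=w; o[:450,310:760]=t
cv2.imwrite('pics/comp.png',o)
```

```text
(no output)
```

View pics/comp.png

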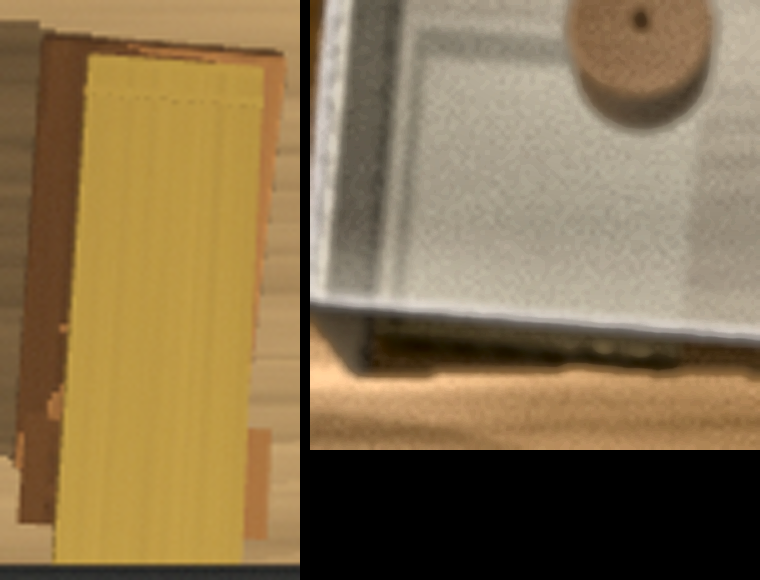

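The composite shows the tin's lower top edge at (89,55)–(264,66) and the cradle plate's corners at (40,32), (285,52), (18,522) and (265,540). The basket rim runs from about (385,300) to (686,300), its back is at y≈28 and its front rim at y≈351. Beige is confirmed. Next I'll fit the poses.

```bash
cat > fit.py <<'E'
from h import *
import pickle
w=pickle.load(open('w1.pkl','rb')); t=camera_params('top')
fc=lambda x,y:(180+(x+.5)/3-.5,45+(y+.5)/3-.5)
cw=lambda x,y:(292+(x+.5)/4-.5,198+(y+.5)/4-.5)
cb=lambda x,y:(250+(x-310+.5)/5-.5,95+(y+.5)/5-.5)
def T(q,P): c,s=np.cos(q[2]),np.sin(q[2]); P=np.array(P,float); return np.c_[q[0]+c*P[:,0]-s*P[:,1],q[1]+s*P[:,0]+c*P[:,1],P[:,2]]
# shelf
S=[(-.1,.16,.153),(-.1,-.16,.153),(.1,-.16,.153),(.1,.16,.153)]
m=[fc(205,331),fc(693,370),fc(715,70),fc(234,32)]
f=least_squares(lambda q:(proj(t,T(q,S))-m).ravel(),[.75,.03,0]); print('shelf',f.x,f.fun.round(1)); sh=f.x
# cradle seat: x,y,yaw, plate offset
c,s=np.cos(np.pi/6),np.sin(np.pi/6)
def tin(z,x,y): return (.0726+z*c+x*s, y, .1042+z*s-x*c)
B=[tin(-.1,-.028,-.028),tin(-.1,-.028,.028)]; M=[tin(.1,-.028,.028),tin(.1,-.028,-.028),tin(.1,.028,-.028)]
mb=[cw(89,55),cw(264,66)]; mp=[cw(40,32),cw(285,52),cw(18,522),cw(265,540)]; mm=[fc(30,457),fc(131,459),fc(132,430)]
def res(q):
    L=[(a+q[3],b,.012) for a,b in[(-.0875,-.045),(-.0875,.045),(.0875,-.045),(.0875,.045)]]
    return np.r_[(proj(w,T(q,B))-mb).ravel(),(proj(w,T(q,L))-mp).ravel(),(proj(t,T(q,M))-mm).ravel()]
f=least_squares(res,[.4,.25,0,.06]); print('seat',f.x,f.fun.round(1))
k=[at_z(t,cb(*p),.045) for p in[(385,300),(686,300),(546,190)]]; print('basket l,r,c',np.round(k,4))
d=k[2][:2]-sh[:2]; cc,ss=np.cos(sh[2]),np.sin(sh[2]); print('basket in shelf',cc*d[0]+ss*d[1],-ss*d[0]+cc*d[1])
E
python3 fit.py
```

```text
shelf [ 0.78855959  0.01931959 -0.10724375] [-0.6 -0.   0.8  0.3  0.7 -0.1 -0.9 -0.3]
seat [ 0.47718362  0.28307247 -0.06752126  0.07799374] [-0.3 -0.2 -0.6  0.  -0.2  7.3 -0.2  6.5 -1.  -8.1 -6.6 -9.2 -2.8 -0.2
 -7.   0.3 -1.1 -0.8]
basket l,r,c [[0.7305 0.1684 0.045 ]
 [0.7271 0.0374 0.045 ]
 [0.7771 0.0973 0.045 ]]
basket in shelf -0.019696761907666678 0.07626102890562278
```

```bash
sed -i 's/,cw(18,522),cw(265,540)\]/]/; s/,(.0875,-.045),(.0875,.045)\]\]/]]/' fit.py
cat >> fit.py <<'E'
for n,mm2 in(('tin only',None),):
    f=least_squares(lambda q:np.r_[(proj(w,T(q,B))-mb).ravel(),(proj(t,T(q,M))-mm).ravel()],[.4,.25,0]); print(n,f.x,f.fun.round(1))
# tin side edges in wrist picture: predict points on the upper edges
q=f.x; E=[tin(z,-.028,y) for z in(-.05,0,.05) for y in(-.028,.028)]; u=proj(w,T(q,E)); print('comp px',((u-[292,198]+.5)*4-.5).round(0).tolist())
ck=[tin(-.1+z,.028-h,y) for z in(.112,.148) for h in(0,.024) for y in(-.04,.04)]; print('cheek px',((proj(w,T(q,ck))-[292,198]+.5)*4-.5).round(0).tolist())
E
python3 fit.py
```

```text
shelf [ 0.78855959  0.01931959 -0.10724375] [-0.6 -0.   0.8  0.3  0.7 -0.1 -0.9 -0.3]
seat [ 0.47722328  0.28201088 -0.10142084  0.06761696] [-0.4 -0.8 -0.8  0.9 -0.  -0.6  0.2  0.6  0.3 -0.6 -3.9  1.   2.3 -0.2]
basket l,r,c [[0.7305 0.1684 0.045 ]
 [0.7271 0.0374 0.045 ]
 [0.7771 0.0973 0.045 ]]
basket in shelf -0.019696761907666678 0.07626102890562278
tin only [ 0.47725188  0.28218364 -0.10397992] [-0.2 -0.8 -0.6  0.9  0.5 -0.6 -3.8  1.   2.4 -0.2]
comp px [[74.0, 204.0], [251.0, 222.0], [58.0, 363.0], [240.0, 381.0], [42.0, 530.0], [228.0, 547.0]]
cheek px [[15.0, 412.0], [249.0, 434.0], [15.0, 407.0], [260.0, 430.0], [4.0, 520.0], [241.0, 542.0], [3.0, 520.0], [252.0, 543.0]]
```

```bash
sed -i 's/fc(131,459)/fc(120,459)/' fit.py
cat >> fit.py <<'E'
L=[tin(z,-.028,y) for y in(-.028,.028) for z in(-.05,0,.05)]
def lin(q):
    u=(proj(w,T(q,L))-[292,198]+.5)*4-.5
    xl=89+(u[:3,1]-55)*(53-89)/(563-55); xr=264+(u[3:,1]-66)*(243-264)/(563-66)
    return np.r_[u[:3,0]-xl,u[3:,0]-xr]/4
f=least_squares(lambda q:np.r_[(proj(w,T(q,B))-mb).ravel(),.5*(proj(t,T(q,M))-mm).ravel(),lin(q)],[.4,.25,0]); print('all',f.x,f.fun.round(1))
E
python3 fit.py | tail -1
```

```text
-0.4 -0.6]
```

```bash
python3 fit.py | tail -3
```

```text
cheek px [[19.0, 413.0], [253.0, 433.0], [19.0, 408.0], [264.0, 429.0], [9.0, 521.0], [247.0, 541.0], [9.0, 521.0], [257.0, 542.0]]
all [ 0.47719321  0.28353318 -0.07854853] [ 0.3 -0.4 -0.   0.3 -1.1 -0.2 -1.4  0.3 -0.2 -0.3  0.1  0.  -0.1 -0.2
 -0.4 -0.6]
```

The fit is consistent: residuals are 1.4 px or less, and the basket is parallel to the shelf and beneath its +y half. Next I'll write the plan, with clearance and IK checks.

```bash
cat > plan.py <<'E'
from h import *
SEAT=np.array([.4772,.2835,.03]); CY=-.0785; SH=np.array([.7886,.0193,0]); SY=-.107; BK=np.array([-.020,.076])
GZ,GX,B=-.040,-.005,np.radians(15)   # grasp point in tin frame (from centre), lean
def Rtin(yaw,pitch):  # tin axes, pitch = elevation of axis
    c,s=np.cos(pitch),np.sin(pitch)
    return Ro.from_euler('z',yaw).as_matrix()@np.array([[s,0,c],[0,1,0],[-c,0,s]])
def tool(center,R):   # tcp pose for tin centre pose
    x=np.cos(B)*R[:,0]+np.sin(B)*R[:,2]; z=R[:,1]
    return center+GZ*R[:,2]+GX*R[:,0]+robot.tcp_to_grasp*x, np.c_[x,np.cross(z,x),z]
def home(up=0,off=0,lift=0): # up-slope, off the bed, vertical
    R=Rtin(CY,np.pi/6); c=SEAT+Ro.from_euler('z',CY).as_matrix()@[.0726,0,.0742]
    return tool(c+up*R[:,2]-off*R[:,0]+[0,0,lift],R)
def atshelf(mx,mz,deg): # mouth at shelf x=mx, height mz
    R=Rtin(SY,np.radians(deg)); m=SH+Ro.from_euler('z',SY).as_matrix()@[mx,BK[1],mz]
    return tool(m-.1*R[:,2],R)
def clear(mx,mz,deg):
    p=np.radians(deg); ax=np.array([np.cos(p),np.sin(p)]); n=np.array([-ax[1],ax[0]]); m=np.array([mx,mz])
    pts=[m+k*n*.028-t*ax for k in(-1,1) for t in np.linspace(0,.2,81)]
    top=min([.145-q[1] for q in pts if q[0]>-.1]+[9]); rim=min([q[1]-.045 for q in pts if abs(q[0]-BK[0]+.068)<.003]+[9]); 
    g=m+(-.1+GZ)*ax-GX*n; x=-np.cos(B)*n+np.sin(B)*ax; y=np.array([-x[1],x[0]])
    body=min(np.hypot(max(-.1-b[0],0),max(b[1]-.153,.145-b[1],0)) for k in(-.0375,.0375) for t in np.linspace(.047,.2,40) for b in[g-x*t+y*k])
    return [round(1000*v) for v in(top,rim,body,min(q[1] for q in pts))]
tip=[(-.05,.097,10),(-.05,.095,5),(-.05,.092,0),(-.05,.089,-4),(-.05,.086,-8),(-.05,.083,-12),(-.05,.080,-16),(-.05,.077,-20),(-.05,.074,-24)]
E
python3 - <<'E'
from plan import *
for a in [(-.16,.097,10)]+tip: print(a,clear(*a),ik(*atshelf(*a)) is not None, np.round(ik(*atshelf(*a)),2))
for h in(home(0,.13),home(),home(0,.06),home(-.05,.06,.08)): print(h[0].round(3),np.round(ik(*h),2))
E
```

```text
(-0.16, 0.097, 10) [9000, 9000, 185, 35] True [ 0.21  0.48 -0.75  2.32  1.51  0.54 -0.34]
(-0.05, 0.097, 10) [20, 17, 75, 35] True [ 0.02  0.53 -0.42  2.1   1.24  0.4   0.03]
(-0.05, 0.095, 5) [22, 18, 71, 50] True [ 0.15  0.55 -0.56  2.03  0.99  0.5   0.32]
(-0.05, 0.092, 0) [25, 19, 66, 64] True [ 0.26  0.59 -0.69  1.95  0.85  0.63  0.48]
(-0.05, 0.089, -4) [25, 19, 62, 61] True [ 0.33  0.63 -0.77  1.89  0.79  0.74  0.57]
(-0.05, 0.086, -8) [24, 18, 57, 58] True [ 0.37  0.67 -0.83  1.83  0.74  0.85  0.64]
(-0.05, 0.083, -12) [23, 17, 53, 56] True [ 0.39  0.72 -0.87  1.76  0.7   0.95  0.69]
(-0.05, 0.08, -16) [22, 16, 48, 53] True [ 0.4   0.76 -0.9   1.69  0.66  1.05  0.74]
(-0.05, 0.077, -20) [20, 15, 43, 51] True [ 0.4   0.8  -0.92  1.61  0.63  1.15  0.78]
(-0.05, 0.074, -24) [19, 15, 39, 48] True [ 0.39  0.85 -0.93  1.53  0.61  1.25  0.81]
[0.461 0.285 0.188] [-0.86  0.23 -0.21  2.34  1.39  0.76 -0.73]
[0.526 0.28  0.075] [-0.36  0.63 -0.63  2.28  1.86  0.97 -0.99]
[0.496 0.282 0.127] [-0.29  0.51 -0.77  2.31  1.7   0.99 -0.89]
[0.453 0.285 0.182] [-0.88  0.23 -0.21  2.35  1.4   0.76 -0.76]
```

Run:
```python
from plan import *
p,R=home(0,.10)
try: robot.line_to(p,velocity=.2,orientation=R)
except robot.IKError as e: print('goto',e); robot.goto(p,R)
robot.wait(.2); w=camera_params('wrist'); im=capture('wrist').copy()
Rt=Rtin(CY,np.pi/6); c=SEAT+Ro.from_euler('z',CY).as_matrix()@[.0726,0,.0742]
P=[c+Rt@[-.028,y,z] for y,z in((-.028,-.1),(.028,-.1),(.028,.1),(-.028,.1))]
u=proj(w,P); print(u.round(0).tolist()); cv2.polylines(im,[u.round().astype(int)],True,(255,0,0),1)
save('w2',im); s=robot.get_state(); print(s['time_s'],s['eef_pos']-p,s['joint_pos'].round(2))
```

```text
[[258.0, 125.0], [371.0, 125.0], [351.0, 385.0], [279.0, 385.0]]
6.9333 [ 2.72577792e-04 -7.21608586e-05  3.99326241e-04] [-0.21  0.45 -0.92  2.32  1.59  1.02 -0.81]
```

View pics/w2.png

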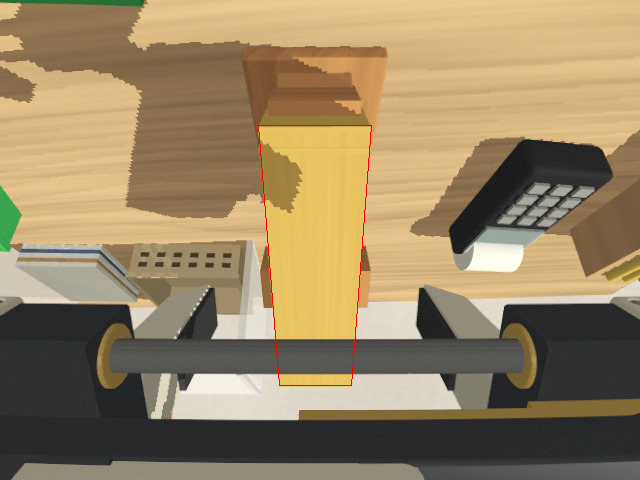

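The red outline of the fitted tin matches the picture to within a pixel or two: (258,125), (371,125), (351,385), (279,385). The jaws straddle it evenly and the terminal at (530,200) is clear. The basket's front face is at (127–242, 243–285). I'll check that against the fit, then grasp and lift.

Run:
```python
from plan import *
w=camera_params('wrist')
M=Ro.from_euler('z',SY).as_matrix()
u=proj(w,[SH+M@[BK[0]-.07,BK[1]+y,z] for z in(0,.045) for y in(-.065,.065)]); print('basket front',u.round(0).tolist())
robot.line_to(home()[0],velocity=.1); robot.wait(.2)
f0=robot.get_state()['ft_force']; robot.clamp(grip_force=45); robot.wait(.3); s=robot.get_state(); print(s['finger_gap'],f0,s['ft_force'],s['eef_pos']-home()[0])
robot.line_to(home(0,.05)[0],velocity=.1); robot.wait(.3); s=robot.get_state(); print(s['finger_gap'],s['ft_force'],s['moment'],s['time_s'])
w=camera_params('wrist'); save('w3',capture('wrist'))
Rt=Rtin(CY,np.pi/6); c=SEAT+Ro.from_euler('z',CY).as_matrix()@[.0726,0,.0742]-.05*Rt[:,0]
print(proj(w,[c+Rt@[-.028,y,z] for y,z in((-.028,-.1),(.028,-.1),(.028,.1),(-.028,.1))]).round(0).tolist())
```

```text
basket front [[131.0, 241.0], [237.0, 242.0], [122.0, 275.0], [234.0, 276.0]]
0.6083416562564861 [-0.89611829  1.48845926 -0.12403557] [-2.63628621 -1.94977562  2.26194133] [-1.02610311e-04 -4.30909224e-04 -8.73339093e-05]
0.6056803944139891 [-1.01042675  0.12076295 -3.88630604] [ 0.16026409  1.38667698 -0.03592644] 10.1917
[[213.0, 227.0], [417.0, 227.0], [365.0, 536.0], [265.0, 536.0]]
```

View pics/w3.png

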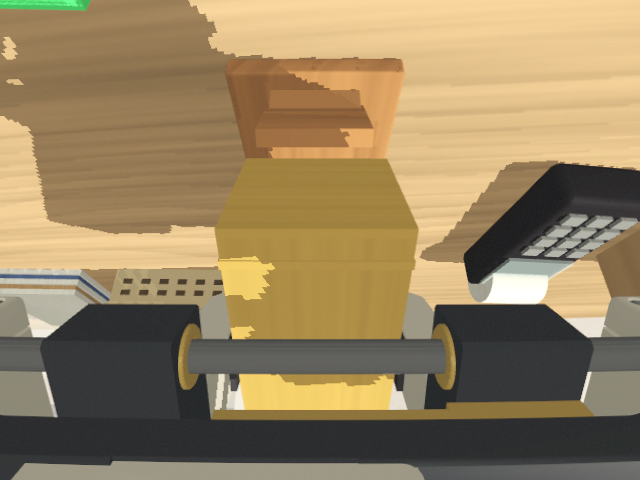

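The tin is held and has not slipped: its bottom edge is at (216–417, 228) against the predicted (213–417, 227), and the added load is about 3.8 N. The basket's front face also agrees with the fit to within a few pixels. Next I'll transport, insert and tip, and log the forces.

Run:
```python
from plan import *
def go(pr,v):
    robot.line_to(pr[0],velocity=v,orientation=pr[1]); s=robot.get_state(); print(round(s['time_s'],2),s['ft_force'].round(1),s['joint_pos'].round(2))
go(home(-.05,.06,.06),.12)
go(atshelf(-.2,.19,22),.12)
go(atshelf(-.17,.097,10),.1)
robot.wait(.2)
go(atshelf(*tip[0]),.07); robot.wait(.4)
save('s4',capture('scene'),(220,220,440,390),3.5)
```

```text
10.93 [ 0.5  0.  -4. ] [-0.24  0.44 -0.94  2.34  1.56  1.04 -0.84]Traceback (most recent call last):
  File "<stdin>", line 5, in <module>
  File "<stdin>", line 3, in go
plant.IKError: the arm cannot follow that straight line within its joint ranges
```

Run:
```python
from plan import *
def go(pr,v):
    robot.line_to(pr[0],velocity=v,orientation=pr[1]); s=robot.get_state(); print(round(s['time_s'],2),s['ft_force'].round(1),s['joint_pos'].round(2))
for z in(.19,.22,.25):
  for mx in(-.14,-.16,-.2): q=ik(*atshelf(mx,z,22)); print(z,mx,None if q is None else q.round(2))
for mx in(-.12,-.14,-.16): print(mx,ik(*atshelf(mx,.097,10)).round(2))
def attempt(c,v):
    for a in c:
        try: go(atshelf(*a),v); print('ok',a); return True
        except robot.IKError: pass
    return False
print(attempt([(-.14,.19,22),(-.14,.22,22),(-.12,.22,22),(-.14,.24,15)],.12))
```

```text
0.19 -0.14 [ 0.24  0.37 -0.82  2.37  1.73  0.61 -0.58]
0.19 -0.16 [ 0.22  0.35 -0.84  2.41  1.73  0.62 -0.62]
0.19 -0.2 None
0.22 -0.14 [ 0.29  0.29 -0.86  2.36  1.58  0.57 -0.43]
0.22 -0.16 [ 0.28  0.26 -0.88  2.39  1.57  0.56 -0.46]
0.22 -0.2 None
0.25 -0.14 [ 0.35  0.21 -0.91  2.33  1.4   0.53 -0.26]
0.25 -0.16 [ 0.34  0.17 -0.92  2.37  1.38  0.51 -0.28]
0.25 -0.2 None
-0.12 [ 0.21  0.52 -0.71  2.24  1.46  0.53 -0.23]
-0.14 [ 0.23  0.51 -0.75  2.28  1.49  0.54 -0.28]
-0.16 [ 0.23  0.49 -0.78  2.32  1.51  0.55 -0.34]
12.64 [-0.1 -0.3 -3.9] [ 0.2   0.36 -0.79  2.37  1.73  0.6  -0.58]
ok (-0.14, 0.19, 22)
True
```

Run:
```python
from plan import *
def go(pr,v):
    robot.line_to(pr[0],velocity=v,orientation=pr[1]); s=robot.get_state(); print(round(s['time_s'],2),s['ft_force'].round(1),s['joint_pos'].round(2))
go(atshelf(-.14,.097,10),.1)
robot.wait(.2)
go(atshelf(*tip[0]),.06); robot.wait(.4)
save('s4',capture('scene'),(220,220,440,390),3.5)
```

```text
13.47 [-0.3  0.  -4.9] [ 0.22  0.5  -0.74  2.28  1.49  0.54 -0.28]
15.32 [ 0.5  0.4 -4. ] [ 0.26  0.61 -0.72  2.09  1.38  0.55 -0.04]
```

View pics/s4.png

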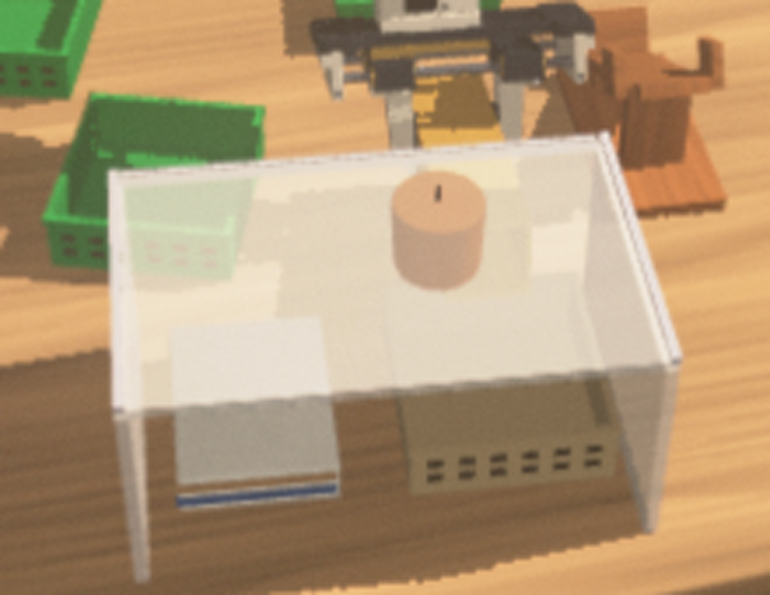

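The picture shows the tin inside the shelf front at crop (420–530, 170–290). It is behind the jar and over the basket's half, and the shelf is untouched. Now I'll tip it.

Run:
```python
from plan import *
for a in tip[1:]:
    p,R=atshelf(*a); d=np.linalg.norm(p-robot.get_state()['eef_pos'])
    robot.line_to(p,velocity=max(d/.5,.01),orientation=R); s=robot.get_state(); print(a,round(s['time_s'],2),s['ft_force'].round(1))
robot.wait(1.5); s=robot.get_state(); print(s['time_s'],s['ft_force'].round(2),s['moment'].round(2))
save('s5',capture('scene'),(220,220,440,390),3.5)
```

```text
(-0.05, 0.095, 5) 16.42 [-0.9 -0.3 -4.4]
(-0.05, 0.092, 0) 17.06 [-0.5  0.3 -4.6]
(-0.05, 0.089, -4) 17.68 [-0.5 -0.3 -4.3]
(-0.05, 0.086, -8) 18.32 [-0.7  0.5 -4.1]
(-0.05, 0.083, -12) 18.95 [-0.9 -0.  -5.7]
(-0.05, 0.08, -16) 19.58 [ 0.2  0.2 -4.5]
(-0.05, 0.077, -20) 20.22 [-0.  -0.5 -4.7]
(-0.05, 0.074, -24) 20.85 [-0.5 -0.3 -5. ]
22.35 [-0.83  0.58 -4.84] [ 0.   -0.41 -0.02]
```

View pics/s5.png

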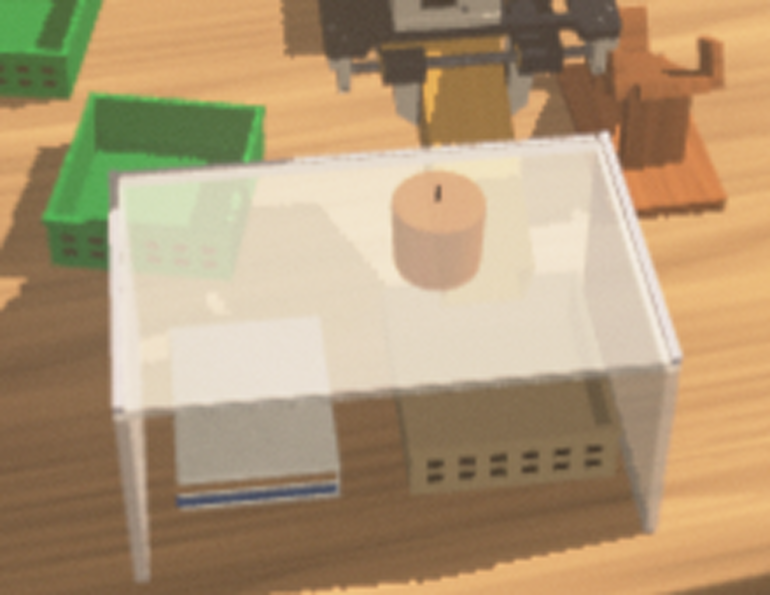

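The beads don't stand out in the picture (low contrast through the acrylic), and the force reading is too noisy to tell. I'll average some frames, enhance them and difference them against the start, and average the force too.

Run:
```python
from h import *
F=[];S=[];T=[]
for i in range(6):
    S.append(capture('scene').astype(float)); s=robot.get_state(); F.append(np.r_[s['ft_force'],s['moment']])
    T.append(capture('top').astype(float)); s=robot.get_state(); F.append(np.r_[s['ft_force'],s['moment']])
print(np.mean(F,0).round(3),np.std(F,0).round(2))
outs=[]
for n,L,b in(('scene',S,(325,290,405,365)),('top',T,(255,95,335,170))):
    m=np.mean(L,0)[...,::-1]; o=cv2.imread(f'pics/{n}0.png').astype(float)
    c=lambda i:cv2.resize(i[b[1]:b[3],b[0]:b[2]].clip(0,255).astype(np.uint8),None,fx=4,fy=4,interpolation=cv2.INTER_CUBIC)
    a=c(m); g=cv2.cvtColor(a,cv2.COLOR_BGR2LAB); g[...,0]=cv2.createCLAHE(5,(3,3)).apply(g[...,0]); a=cv2.cvtColor(g,cv2.COLOR_LAB2BGR)
    outs.append(np.hstack([a,c(128+4*(m-o))]))
cv2.imwrite('pics/c6.png',np.vstack(outs))
```

```text
[ 0.225 -0.22  -4.497  0.077 -0.402  0.01 ] [0.44 0.27 0.5  0.03 0.03 0.03]
```

View pics/c6.png

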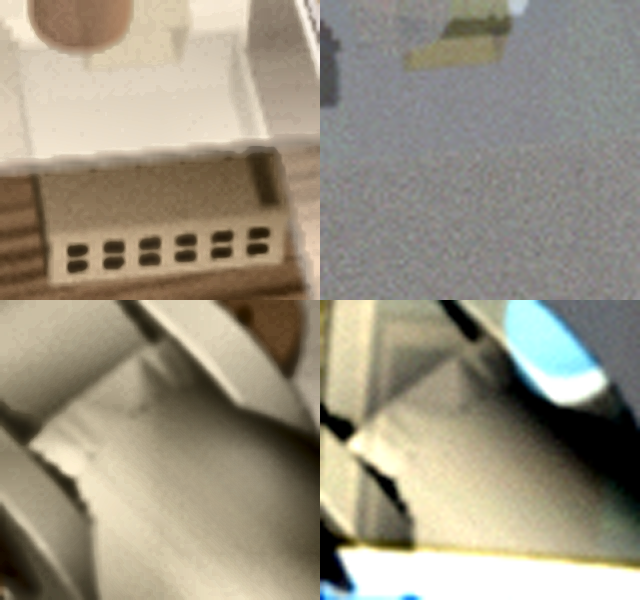

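The averaged difference shows no change inside the basket, so the beads do not seem to be out. Either the tin rotated in the grip or the beads are stuck. I'll overlay the tin wireframe predicted from the actual tool pose.

Run:
```python
from plan import *
m=np.mean([capture('scene').astype(float) for _ in range(6)],0).astype(np.uint8)[...,::-1].copy()
s=robot.get_state(); p=camera_params('scene'); X=s['eef_rot']; print(s['eef_pos']-atshelf(*tip[-1])[0])
tz=np.sin(B)*X[:,0]-np.cos(B)*X[:,1]; tx=np.cos(B)*X[:,0]+np.sin(B)*X[:,1]; 
R=atshelf(*tip[-1]); Rt=Rtin(SY,np.radians(-24)); print(tz-Rt[:,2],tx-Rt[:,0])
c=s['eef_pos']-robot.tcp_to_grasp*X[:,0]-GZ*Rt[:,2]-GX*Rt[:,0]
u=proj(p,[c+Rt@[x,y,z] for z in(-.1,.1) for x,y in((-.028,-.028),(-.028,.028),(.028,.028),(.028,-.028))]); print(u.round(0).tolist())
b=(320,225,385,325); k=6
def cr(i):return cv2.resize(i[b[1]:b[3],b[0]:b[2]],None,fx=k,fy=k,interpolation=cv2.INTER_CUBIC)
a=cr(m); g=cv2.cvtColor(a,cv2.COLOR_BGR2LAB); g[...,0]=cv2.createCLAHE(6,(4,4)).apply(g[...,0]); g[...,1:]=(128+2.5*(g[...,1:].astype(float)-128)).clip(0,255).astype(np.uint8); e=cv2.cvtColor(g,cv2.COLOR_LAB2BGR)
o=e.copy(); v=((u-[b[0],b[1]]+.5)*k-.5).round().astype(int)
for q in(v[:4],v[4:]): cv2.polylines(o,[q],True,(0,0,255),1)
for i in range(4): cv2.line(o,tuple(map(int,v[i])),tuple(map(int,v[i+4])),(255,0,0),1)
cv2.imwrite('pics/c7.png',np.hstack([e,o]))
```

```text
[ 2.23005007e-05 -5.85238265e-07  3.45577521e-05]
[3.19746962e-05 1.10652617e-05 6.87586441e-05] [ 6.77684428e-05 -1.29013276e-05 -3.06102200e-05]
[[337.0, 220.0], [360.0, 218.0], [358.0, 229.0], [336.0, 231.0], [348.0, 298.0], [373.0, 296.0], [370.0, 305.0], [346.0, 307.0]]
```

View pics/c7.png

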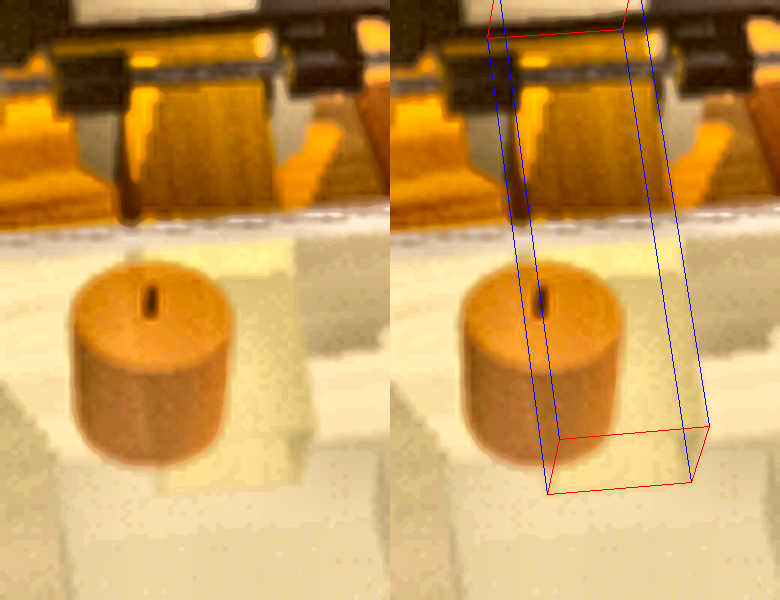

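The wireframe matches the tin, so the pose is right with no slip and no contact. That means the beads are hung up inside. I'll shake along the tin's axis within the clearance and tip a bit more, watching the basket pixels by numbers.

```bash
cat > shake.py <<'E'
from plan import *
def avg(n=3): return np.mean([capture('scene').astype(float) for _ in range(n)],0)
b=(322,308,408,352)
def change(m,base):
    d=cv2.GaussianBlur(np.abs(m-base).max(2)[b[1]:b[3],b[0]:b[2]],(0,0),1.2); k=(d>6).astype(np.uint8)
    n,_,st,ce=cv2.connectedComponentsWithStats(k); return [(int(st[i,4]),(ce[i]+b[:2]).round().tolist()) for i in range(1,n) if st[i,4]>15]
def jog(pose,dx,dz,deg,v=.3):
    a=(pose[0]+dx,pose[1]+dz,pose[2]+deg); P=atshelf(*a); robot.line_to(P[0],velocity=v,orientation=P[1])
E
python3 - <<'E'
from shake import *
for a in((-.055,.078,-28),(-.06,.080,-32),(-.065,.08,-34),(-.04,.07,-24),(-.06,.078,-24)): print(a,clear(*a))
t=tip[-1]; base=avg(6); np.save('base.npy',base)
for r in range(3):
    jog(t,-.012,.005,0); jog(t,.008,-.004,0); jog(t,-.012,.005,0); jog(t,0,0,0); robot.wait(.4)
    s=robot.get_state(); print(r,round(s['time_s'],2),s['ft_force'].round(1),change(avg(),base))
E
```

```text
(-0.055, 0.078, -28) [12, 18, 44, 53]
(-0.06, 0.08, -32) [8, 18, 47, 56]
(-0.065, 0.08, -34) [8, 16, 50, 57]
(-0.04, 0.07, -24) [18, 15, 29, 44]
(-0.06, 0.078, -24) [19, 14, 50, 52]
0 25.0 [ 0.4 -0.1 -3.4] [(142, [340.0, 321.0]), (243, [383.0, 335.0]), (270, [359.0, 338.0])]
1 26.55 [-1.1  0.7 -4.3] [(141, [340.0, 321.0]), (245, [383.0, 335.0]), (268, [359.0, 338.0])]
2 28.1 [ 0.1 -0.5 -4. ] [(140, [340.0, 321.0]), (243, [383.0, 335.0]), (268, [359.0, 338.0])]
```

The shake freed the beads, and new blobs appear in the basket. I'll tip a little steeper with one more shake to clear any rest, then look.

Run:
```python
from shake import *
base=np.load('base.npy'); t=tip[-1]; t2=(-.055,.077,-28)
jog(t2,0,0,0,.1); jog(t2,-.012,.003,0); jog(t2,.006,-.003,0); jog(t2,-.012,.003,0); jog(t2,0,0,0); robot.wait(.4); jog(t,0,0,0,.1); robot.wait(.3)
F=[];m=[]
for i in range(6): m.append(capture('scene').astype(float)); F.append(robot.get_state()['ft_force'])
m=np.mean(m,0); print(np.mean(F,0).round(2),robot.get_state()['time_s'],change(m,base))
o=np.clip(128+3*(m-base),0,255)
c=lambda i:cv2.resize(i[285:360,320:412].clip(0,255).astype(np.uint8)[...,::-1],None,fx=6,fy=6,interpolation=cv2.INTER_CUBIC)[:, :396*2]
a,d=c(m),c(o); cv2.imwrite('pics/c8.png',cv2.resize(np.vstack([a,d]),None,fx=.66,fy=.66)); print(a.shape)
```

```text
[ 0.19  0.29 -3.82] 30.7833 [(141, [340.0, 321.0]), (244, [383.0, 335.0]), (269, [359.0, 338.0])]
(450, 552, 3)
```

View pics/c8.png

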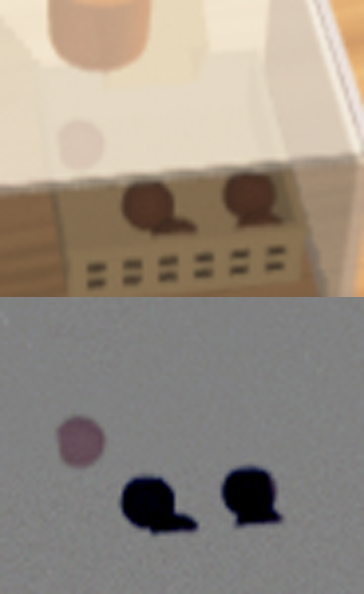

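Three dark-brown beads are in the basket, at full-picture (340,321), (359,338) and (383,335). The averaged force fell from −4.5 to −3.8 N, so the other two are either still inside or hidden under the tin. I'll level, shake, re-tip, then withdraw mouth-up to uncover the basket and count numerically.

```bash
cat >> shake.py <<'E'
def seq(L,v=.09):
    for a in L: P=atshelf(*a); robot.line_to(P[0],velocity=v,orientation=P[1])
def count():
    """beads against the empty-basket start picture, tin withdrawn"""
    b0=cv2.imread('pics/scene0.png')[...,::-1].astype(float); m=avg(5); d=cv2.GaussianBlur((b0-m).max(2),(0,0),1.5)
    B0=(315,285,412,352); k=(d>5)[B0[1]:B0[3],B0[0]:B0[2]].astype(np.uint8)
    n,_,st,ce=cv2.connectedComponentsWithStats(k)
    np.save('last.npy',m); return [(int(st[i,4]),st[i,2:4].tolist(),(ce[i]+B0[:2]).round().tolist()) for i in range(1,n) if st[i,4]>20]
E
python3 - <<'E'
from shake import *
base=np.load('base.npy'); t=tip[-1]
seq([tip[6],tip[4],tip[2],tip[0]]); jog(tip[0],-.012,0,0,.3); jog(tip[0],0,0,0,.3)
seq([tip[2],tip[4],tip[6],tip[8]],.12); jog(t,-.012,.005,0,.4); jog(t,.008,-.004,0,.4); jog(t,-.012,.005,0,.4); jog(t,0,0,0,.4); robot.wait(.3)
print(round(robot.get_state()['time_s'],2),change(avg(),base))
seq([tip[6],tip[4],tip[2],tip[0],(-.13,.097,10)],.1); robot.wait(.1)
print(count(),robot.get_state()['time_s'],robot.get_state()['ft_force'])
E
```

```text
35.6 [(140, [340.0, 321.0]), (245, [383.0, 335.0]), (267, [359.0, 338.0])]
[(413, [21, 23], [324.0, 295.0]), (139, [13, 13], [340.0, 321.0]), (253, [18, 18], [383.0, 335.0]), (278, [22, 17], [359.0, 338.0])] 38.5667 [ 0.31363164 -0.71224172 -3.22038455]
```

Run:
```python
from shake import *
M=Ro.from_euler('z',SY).as_matrix()
P=[SH+M@np.r_[BK+[x,y],.02] for x in(-.05,0,.05) for y in(-.045,0,.045)]
print('scene',proj(camera_params('scene'),P).round(0).tolist()); print('top',proj(camera_params('top'),P).round(0).tolist()); print('wrist',proj(camera_params('wrist'),P).round(0).tolist())
p=camera_params('scene')
for uv in((340,321),(383,333),(358,336)): 
    d=at_z(p,uv,.02)-SH; print((M.T@d)[:2]-BK)
b0=cv2.imread('pics/scene0.png')[...,::-1].astype(float); m=np.load('last.npy'); d=cv2.GaussianBlur((b0-m),(0,0),1.5)
print('scene diff b0-m (max ch), rows 276..330 step3, cols 318..402 step 4')
D=d.max(2); print(np.array2string(D[276:330:3,318:402:4].round().astype(int),max_line_width=200))
# top
t0=cv2.imread('pics/top0.png')[...,::-1].astype(float); mt=np.mean([capture('top').astype(float) for _ in range(4)],0); np.save('t.npy',mt)
D=cv2.GaussianBlur((t0-mt),(0,0),1.5).max(2); print('top rows 104..170 step 4, cols 264..330 step 4'); print(np.array2string(D[104:172:4,264:332:4].round().astype(int),max_line_width=200))
```

```text
scene [[338.0, 314.0], [357.0, 312.0], [376.0, 310.0], [341.0, 329.0], [360.0, 328.0], [380.0, 326.0], [344.0, 346.0], [364.0, 344.0], [384.0, 342.0]]
top [[316.0, 159.0], [296.0, 158.0], [276.0, 156.0], [318.0, 137.0], [298.0, 136.0], [277.0, 134.0], [319.0, 115.0], [299.0, 114.0], [279.0, 112.0]]
wrist [[264.0, 405.0], [315.0, 406.0], [367.0, 406.0], [268.0, 429.0], [315.0, 429.0], [362.0, 429.0], [272.0, 448.0], [315.0, 448.0], [358.0, 448.0]]
[-0.02583176 -0.04320536]
[0.02278566 0.04816625]
[ 0.02479846 -0.0093626 ]
scene diff b0-m (max ch), rows 276..330 step3, cols 318..402 step 4
[[ 13  12  13  12   2   0  -1  -1  -2  -2   2   4  -1  -2  -2  -2  -2  -2  -2  -2  -2]
 [ 13  13  13  12   2  -1  -2  -2  -2  -2   0   2  -1  -2  -2  -2  -2  -2  -3  -2  -2]
 [ 13  13  13  12   2  -1  -3  -3  -4  -3  -4  -3  -2  -3  -3  -4  -2  -1  -3  -2  -2]
 [ 13  13  13  12   3  -2  -4  -4  -3  -3 -10  -9  -8 -11 -12  -9  -1  -1  -2  -2  -2]
 [ 13  13  13  12   2  -2  -3  -3  -3  -3 -12 -15 -14 -15 -15  -7  -1  -1  -2  -2  -2]
 [ 12  12  12  11   3  -2  -3  -2  -3  -4 -12 -15 -14 -14 -13  -3  -1 
[... 1327 characters left out ...]
-7 -8 -1  8  5 -6 -8 -8 -5  3  3 -5 -7 -6 -7 -8 -8]
 [-7 -7  5  8  8 -2 -8 -8 -4  8  8  4 -7 -8 -8 -8 -8]
 [-7 -7  1  8  7 -5 -8 -8 -3  9  9  5 -7 -8 -8 -8 -8]
 [-7 -8 -7 -4 -6 -8 -8 -8 -7  0  3 -4 -8 -8 -8 -8 -8]
 [-8 -8 -8 -8 -8 -8 -8 -8 -8 -8 -8 -8 -8 -8 -8 -8 -8]
 [-8 -8 -8 -8 -8 -8 -8 -8 -8 -8 -8 -8 -8 -7 -8 -8 -8]
 [-8 -8 -8 -8 -8 -8 -8 -8 -8 -8 -8 -7  0  4 -3 -8 -8]
 [-8 -8 -8 -8 -8 -8 -8 -8 -8 -8 -8 -4  8 10  7 -7 -8]
 [-8 -8 -8 -8 -8 -8 -8 -8 -8 -8 -8 -5  8  9  6 -7 -8]
 [-7 -8 -8 -8 -8 -8 -8 -8 -8 -8 -8 -8 -3  1 -5 -8 -8]
 [-4 -4 -4 -4 -5 -5 -5 -5 -6 -6 -6 -7 -7 -7 -8 -8 -8]
 [-3 -3 -3 -3 -2 -3 -2 -3 -3 -3 -3 -4 -4 -4 -4 -4 -4]
 [-4 -3 -3 -3 -4 -4 -3 -4 -3 -4 -4 -4 -3 -3 -3 -4 -4]]
```

The top-view difference shows five bead-sized blobs in the basket, at (277,112), (277,126), (298,112), (303,126) and (316,150). Two sit behind the rear wall, and their tops are the "shadows" in the scene picture. The force drop of about 0.68 N also fits five beads (0.59 N). So I'll go back to the cradle and compare the grip with picture w3 at the same pose before lowering.

Run:
```python
from shake import *
def go(pr,v): robot.line_to(pr[0],velocity=v,orientation=pr[1])
seq([(-.14,.19,22)],.12)
go(home(-.05,.06,.06),.14); go(home(0,.05),.12); robot.wait(.3)
s=robot.get_state(); print(s['time_s'],(s['eef_pos']-home(0,.05)[0]).round(4),s['ft_force'].round(2))
a=cv2.imread('pics/w3.png',0); save('w9',capture('wrist')); b=cv2.imread('pics/w9.png',0)
for x0,y0,x1,y1 in((205,200,250,250),(395,200,430,250),(236,150,280,185),(360,150,400,185)):
    r=cv2.matchTemplate(b[y0-15:y1+15,x0-15:x1+15],a[y0:y1,x0:x1],cv2.TM_CCOEFF_NORMED); _,v,_,l=cv2.minMaxLoc(r); print('shift',l[0]-15,l[1]-15,round(v,2))
```

```text
41.95 [-0.0001  0.0004  0.0006] [ 0.07  0.39 -4.53]
shift 0 -1 0.99
shift 0 -1 0.98
shift 0 0 0.95
shift 0 0 1.0
```

The grip has not slipped (shift of 1 px or less). I'll lower the tin, release it, and check the result against the starting pictures.

Run:
```python
from shake import *
def go(pr,v): robot.line_to(pr[0],velocity=v,orientation=pr[1])
F=[]
for i in range(8): robot.wait(.03); s=robot.get_state(); F.append(np.r_[s['ft_force'],s['moment']])
print('hold',np.mean(F,0).round(2))
go(home(.003,.006),.08); go(home(.003,0),.02); go(home(-.0005,-.0005),.02); robot.wait(.2); s=robot.get_state(); print(s['ft_force'].round(1))
robot.release(); robot.wait(.3); s=robot.get_state(); print(s['finger_gap'],s['ft_force'].round(1))
p,R=home(); robot.line_to(p-.11*R[:,0],velocity=.12); robot.wait(.3)
w=camera_params('wrist'); save('w10',capture('wrist')); print(robot.get_state()['time_s'])
# same pose as w2? compare the tin outline with prediction
g=cv2.imread('pics/w10.png'); 
Rt=Rtin(CY,np.pi/6); c=SEAT+Ro.from_euler('z',CY).as_matrix()@[.0726,0,.0742]
print('pred',proj(w,[c+Rt@[-.028,y,z] for y,z in((-.028,-.1),(.028,-.1),(.028,0),(-.028,0))]).round(0).tolist())
m0=cv2.imread('pics/top0.png')[...,::-1].astype(float); t=np.mean([capture('top').astype(float) for _ in range(4)],0); np.save('t2.npy',t)
s0=cv2.imread('pics/scene0.png',0); s1=cv2.cvtColor(np.mean([capture('scene').astype(float) for _ in range(4)],0).astype(np.uint8),cv2.COLOR_RGB2GRAY)
x0,y0,x1,y1=380,212,432,282
r=cv2.matchTemplate(s1[y0-8:y1+8,x0-8:x1+8],s0[y0:y1,x0:x1],cv2.TM_CCOEFF_NORMED);_,v,_,l=cv2.minMaxLoc(r);print('scene tin shift',l[0]-8,l[1]-8,round(v,3))
d=np.abs(s1[y0:y1,x0:x1].astype(float)-s0[y0:y1,x0:x1]); print('diff mean/95%',d.mean().round(1),np.percentile(d,95))
for n,(a0,b0,a1,b1) in dict(stand=(148,222,205,298),term=(458,238,504,292),jar=(328,262,362,304)).items():
    r=cv2.matchTemplate(s1[b0-6:b1+6,a0-6:a1+6],s0[b0:b1,a0:a1],cv2.TM_CCOEFF_NORMED);_,v,_,l=cv2.minMaxLoc(r);print(n,l[0]-6,l[1]-6,round(v,2))
D=cv2.GaussianBlur(m0-t,(0,0),1).max(2)[98:170,262:330]; k=(D>np.median(D)+8).astype(np.uint8); n,_,st,ce=cv2.connectedComponentsWithStats(k); print([(int(st[i,4]),st[i,2:4].tolist(),(ce[i]+[262,98]).round().tolist()) for i in range(1,n) if st[i,4]>15])
```

```text
hold [-0.13  0.14 -3.95  0.21  1.37  0.01]
[-0.7 -0.8  5.1]
1.0022360214167703 [ 0.2 -0.1 -0.3]
46.425
pred [[264.0, 176.0], [366.0, 176.0], [356.0, 312.0], [275.0, 312.0]]
scene tin shift 0 0 0.991
diff mean/95% 3.6 13.0
stand 0 0 0.92
term 0 0 1.0
jar 0 0 1.0
[(256, [14, 25], [278.0, 118.0]), (244, [16, 26], [301.0, 120.0]), (124, [12, 13], [316.0, 150.0])]
```

Run:
```python
from h import *
m=np.load('last.npy'); b=cv2.imread('pics/scene0.png')[...,::-1]
for uv in((383,333),(358,336),(387,341),(365,342)): print(uv,m[uv[1],uv[0]].round(),b[uv[1],uv[0]])
g=cv2.imread('pics/w10.png').astype(int); print([ (c,int(np.abs(np.diff(g[160:192,c].sum(1))).argmax())+160) for c in(285,315,345)])
r=g[250]; d=np.abs(np.diff(r[240:400].sum(1))); print('row250 edges',(np.argsort(d)[-6:]+240))
ticket.job_done(); print(robot.get_state()['time_s'])
```

```text
(383, 333) [78. 50. 36.] [127 105  77]
(358, 336) [83. 54. 39.] [130 108  79]
(387, 341) [94. 71. 51.] [126 106  78]
(365, 342) [76. 51. 38.] [128 106  78]
[(285, 190), (315, 177), (345, 177)]
row250 edges [356 332 343 362 363 271]
the job is handed in; nothing more can be done
the job is handed in; nothing more can be done
```

I tipped the tin's beads into the beige basket, laid the tin back in its cradle, let go and handed the job in. The robot's clock read 46.4 s at the last check; no verdict is reported.

The first slow tip to −24° released no beads. Short shakes along the tin's axis, one at −28°, and a level-and-tip-again freed them.

**What the last checks showed:**
- **Beads:** the top camera shows blobs of 256, 244 and 124 px, which I read as 2 + 2 + 1 beads in the basket. The scene camera sees three of them. Of the two small patches beside those three, one clearly has the bead's brown colour and the other is a less certain match. I take them as the tops of the other two beads, mostly hidden by the rear wall.
- **Tin:** the scene picture shows no shift from the start (0 px, match 0.99). Its lower edge in the wrist view is within about 1 px of where it should be.
- **Other things:** the candle stand, terminal and jar show no shift. No force reading suggested a knock on the shelf. The gripper was open and backed 110 mm away from the tin.

**What disagreed:** the forces do not settle whether all five beads left the tin. The averaged vertical force fell from −4.5 to −3.8 N after the shakes, about right for five beads. Held above the cradle afterwards, it read −3.95 N, close to a single noisy reading of −3.9 N with the beads still inside. I relied on the pictures for the count of five. I had used up my picture views by then, so the final checks are numerical.

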